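Shut the fig pot and lock its collar

TASK

Swing the hinged lid of the steel pot fully shut without slamming it, then turn the black collar on the lid clockwise until its red pointer stands at the green mark. Two gates stop the collar short of the mark: press the collar down to pass under them, and then let it spring fully up again behind them, locked. Leave the pot and the other things standing where they are.

Things in the scene. Friction and masses are not known exactly. Their poses are not given: they have to be found in the camera images.
- pot: round steel pot, 150 mm across, 86 mm high, heavy (8 kg), standing on a rubber foot so that it stays put under ordinary pushes; origin at the centre of its underside, z up, x toward its hinge (away from the robot, give or take the yaw). The closed lid's top face is 95 mm above the origin and the hinge axis runs along the pot's y at x = +82, z = +88 mm.
- lid (a joint): angle of the pot's lid, rad: 0 shut (level), grows as its front rises, starts between 0.8 and 1.25. The lid is a steel disc 156 mm across and 8 mm thick with a 36 mm wide lip in front, reaching 185 mm from the hinge axis; its top face is 7 mm above the hinge axis. A stiff hinge (about 0.4 N m friction) holds it where it is left; push it down on its outer face near the front, 3 to 5 N.
- push_spot (a point): bare spot on the middle of the lid's outer face near its front, 147 mm from the hinge axis, clear of the collar; pushing here along its arc about the hinge shuts the lid. Its z is the outer face's normal, its x points to the hinge.
- collar_axis (a point): the collar's axis where it meets the lid's outer face, 65 mm from push_spot; z along the axis, out of the lid. The black round knurled grip ring of the collar is 58 mm across and fills 24 to 56 mm above this point, and a 36 mm steel neck stands in it up to 62 mm. Below the ring, within 49 mm of the axis, lugs and gates stand up to 19 mm above the lid: keep fingertips higher than that, also when the collar is pressed down. Any grasp across the ring from above will do.
- collar (a joint): angle of the collar, rad, growing clockwise seen from above: 0 unlocked (red pointer at the red mark), starts between 0 and 0.35; friction about 0.1 N m. With the collar up its two lugs strike the two gates at about 1.37; pressed down they pass under and are clear behind the gates from about 1.90. 2.05 is the locked mark, 2.10 a hard stop.
- press (a joint): how far the collar is pressed down toward the lid, m: 0 fully up, 0.008 fully down. A spring lifts it, about 4 N at the start and 8 N at the bottom. Passing the gates needs more than 0.005; under a gate it is held down at about 0.0045, behind the gates it springs back to 0.
- pointer (a point): tip of the red pointer on the collar's side, 36 mm from its axis, 20 mm above the lid
- locked_mark (a point): middle of the green bar on the lid in front of the collar, 63 mm from its axis: the pointer stands toward it when locked
- prep_bowl: small steel bowl, 110 mm across, 42 mm high, loose bystander; origin at the centre of its underside
- timer: cream dial timer, 64 mm across, 44 mm high, loose bystander; origin at the centre of its underside
- tape_roll: roll of yellowish tape, 98 mm across, 25 mm high, lying loose, bystander; origin at the centre of its underside
- jar_cap: jar lid lying inside up, 71 mm across, 15 mm high, loose bystander; origin at the centre of its underside

How it is judged:
On the way:
1. the lid is shut with the collar still unlocked, short of the gates (value of joint lid below 0.04 rad and value of joint collar below 1.5 rad), for 0.2 s.
At the end, for the whole second after the job is handed in: The lid is shut (within 0.04 rad), the collar is past the gates at the locked mark (above 1.84 rad), has sprung fully up (within 2 mm) and is at rest (value of joint lid below 0.04 rad and value of joint collar above 1.84 rad and value of joint press below 0.002 m and velocity of joint collar below 0.05 rad/s); the robot touches nothing.
It fails at once if the pot is shoved more than 30 mm (distance of pot from where it was at the start of the episode above 0.03 m).
It fails at once if the lid slams: it comes down on the pot faster than 2.5 rad/s (value of joint lid below 0.15 rad and velocity of joint lid below -2.5 rad/s).
It fails at once if a bystander is shifted by more than 40 mm (distance of any of prep_bowl, timer, tape_roll, jar_cap from where it was at the start of the episode above 0.04 m).
It also fails if it takes over 64 s, if anything falls off the work surface, if the arm or the gripper's body presses on something with over 40 N, if the wrist force passes 120 N, or if a joint passes its speed limit or range.

ROBOT

A 7-joint arm with a two-finger parallel gripper is mounted at the origin on a cart in front of the work surface, level with it; the furniture and walls round the work are solid. World frame = base frame: x ahead of the robot, y to its left, z up, the work surface at z = 0. Lengths are in m, angles in rad, forces in N, time in s.
With the tool pointing down it reaches from about 0.425 to 0.975 m from the base axis. Payload 16.7 kg.
Tool frame: the origin (TCP) lies at the very end of the fingers, on their centre line; the grasp point (between the pads) lies 19 mm behind it; z points along the fingers, y is the direction in which the jaws open and shut (so a half turn about z gives the same grasp; the last joint's range is limited). The gripper opens to 85 mm and grips with 20 to 120 N. Pads are 22 mm wide; open, the fingers measure 114 mm over their backs; the gripper's body (76 mm by 85 mm) begins 54 mm behind the grasp point. The pads swing forward as they close: fully open they stand 13 mm farther back than shut.
Start: joints at [1.016, 0.426, 0.074, 1.606, -0.034, 1.111, -0.067], TCP at [0.266, -0.62, 0.231] pointing down, gripper open.
Joint ranges: [-2.85, 2.85], [-0.5, 2.14], [-1.23, 1.37], [0.21, 2.46], [-1.02, 4.16], [0.16, 2.05], [-2.73, 2.73]. Speed limits (rad/s): [1.89, 1.89, 2.39, 2.39, 3.01, 3.01, 3.01].

INTERFACE

Orientations are given as a rotation vector (axis times angle).
In Python, from workcell import robot gives the robot as it stands. The module is installed in compiled form; this text tells all that it offers.
- The arm moves only by the tool move_arm, never from a script. Its argument "commands" is a list of rows, each an object with "claw": the opening, from 0 (shut) to 1 (fully open); "dp": the shift along the tool's x, y, z in mm, a list of three; "turn": the turn, a rotation vector about the tool's x, y, z in degrees, a list of three. In form: [{"claw": claw, "dp": [tx, ty, tz], "turn": [wx, wy, wz]}, ...]. A call has 1 to 20 rows; each row is the pose to reach, as a shift and turn from the pose commanded when the call began, along the tool's axes at that moment; what a row does not reach only later rows make up. A row lasts 1/8 s, in which the tool goes at most 62.5 mm and 10.7 degrees, less where a joint would pass 70% of its speed; a pose out of reach is approached as far as the arm can. A call with a gripper value outside its range is refused whole. The fingers move at their own pace and stop on an object; the grip force is fixed at half the most. Time passes only in rows, so rows that repeat a pose let the fingers close. It gives the time, the measured TCP pose, the force and the opening at its end, in the units of the state.
- robot.read_state(): the state, without advancing time (a new reading comes with each control period).
- robot.read_camera(name): name is "side" or "top"; returns the picture (384x512x3 uint8, red, green, blue); there is no depth.
- robot.calibration(name): a dict with "intrinsics" (3x3 intrinsics, pixels), "R" (3x3) and "t" (3): a world point X has camera coordinates R X + t. Camera axes: x right, y down, z forward; pixel columns grow to the right and rows downward; lengths in m; the calibration is good to about 2 mm. A picture is of the moment at which its call begins. calibration takes no time and is no camera call.
- robot.sign_off(): hands the job in, once; it reports no verdict.
The state is a dict: "time": time; "joints": joint angles; "qd": joint speeds; "joint_torque": joint torques, N m; "tool_pos": TCP position; "eef_rot": TCP orientation; "force": force on the tool from outside, world axes, zero at the start; "ft_torque": the same for the moment, N m; "gripper_width": finger opening in m.
Only numpy, scipy, OpenCV 4.12 (cv2) and the standard library are available. Lean on these libraries where they do the work, as an engineer would, in place of code of your own. Each camera call takes 0.05 s, during which the arm holds its last target.

## Working session

There is one attempt and no reset: what is moved stays moved. The work goes in short steps, Python scripts to look and compute and a tool call to move; the robot and the scene stay as the last step left them, time stands still between calls to the robot, and variables do not carry over. Pictures are saved under pics/ and viewed, and the job is handed in when it is done.

Besides the shell and the picture viewer there is one more tool, called by a JSON object that holds its "op" and its "data". move_arm: Moves the arm, as the interface text tells. Its arguments: {"type":"object","properties":{"commands":{"type":"array","items":{"type":"object","properties":{"claw":{"type":"number"},"dp":{"type":"array","items":{"type":"number"}},"turn":{"type":"array","items":{"type":"number"}}}}}},"required":["commands"]}

```bash
mkdir -p pics
python3 - <<'E'
from workcell import robot
import cv2
s=robot.read_state(); print({k:(v if not hasattr(v,'round') else v) for k,v in s.items()})
for n in("side","top"):
    im=robot.read_camera(n); cv2.imwrite(f"pics/{n}0.png",cv2.cvtColor(im,cv2.COLOR_RGB2BGR))
    c=robot.calibration(n); print(n,c)
E
```

```text
{'time': 0.0, 'joints': array([ 1.01550974,  0.42675311,  0.07381997,  1.60662189, -0.03410709,
        1.11078498, -0.06708846]), 'qd': array([ 0.00043591,  0.0006521 , -0.00027335, -0.00053294,  0.00170325,
        0.00037364, -0.00079818]), 'joint_torque': array([ 7.07558193e-04, -9.49847031e+01,  3.76096040e+00, -4.63507140e+01,
        1.92196463e-02,  1.03049912e-02,  2.16167884e-06]), 'tool_pos': array([ 0.26628002, -0.61980826,  0.23058901]), 'eef_rot': array([-3.07591211e+00, -6.32796020e-01,  5.35739447e-04]), 'force': array([-0.31598365,  0.06011956,  0.29143311]), 'ft_torque': array([0.03024022, 0.03665862, 0.02805731]), 'gripper_width': 0.08570198750097982}
side {'intrinsics': array([[349.74984195,   0.        , 260.55329382],
       [  0.        , 349.74984195, 189.44560608],
       [  0.        ,   0.        ,   1.        ]]), 'R': array([[-0.80411012, -0.59403483,  0.02301167],
       [-0.38445536,  0.49011019, -0.78229539],
       [ 0.45343245, -0.6378986 , -0.62248244]]), 't': array([0.45054363, 0.28134684, 0.80282022])}
top {'intrinsics': array([[380.5008153 ,   0.        , 248.85328255],
       [  0.        , 380.5008153 , 191.15069802],
       [  0.        ,   0.        ,   1.        ]]), 'R': array([[-0.02778258, -0.9992316 , -0.02764669],
       [-0.99393293,  0.03055858, -0.10565746],
       [ 0.10642111,  0.02454352, -0.99401819]]), 't': array([0.05441103, 0.56954827, 1.22493472])}
```

View pics/side0.png

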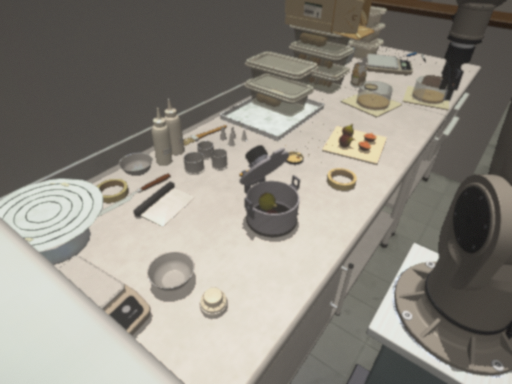

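View pics/top0.png

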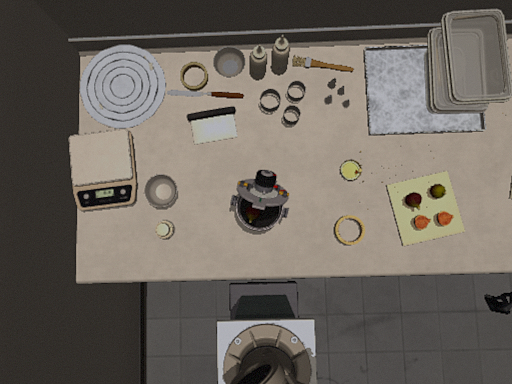

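The side view shows the open pot at about (271,207), with its lid raised behind it. The top view shows the pot at about (259,207) and the collar at (265,180). The bowl, timer, tape and jar cap are all well clear. Next I'll zoom in on the pot.

Run:
```python
import cv2,numpy as np
a=cv2.imread("pics/side0.png")[135:245,215:325]; b=cv2.imread("pics/top0.png")[160:240,220:300]
a=cv2.resize(a,(396,396),interpolation=cv2.INTER_CUBIC); b=cv2.resize(b,(396,396),interpolation=cv2.INTER_CUBIC)
cv2.imwrite("pics/z0.png",np.clip(np.hstack([a,b])*1.5,0,255).astype('u1'))
```

```text
(no output)
```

View pics/z0.png

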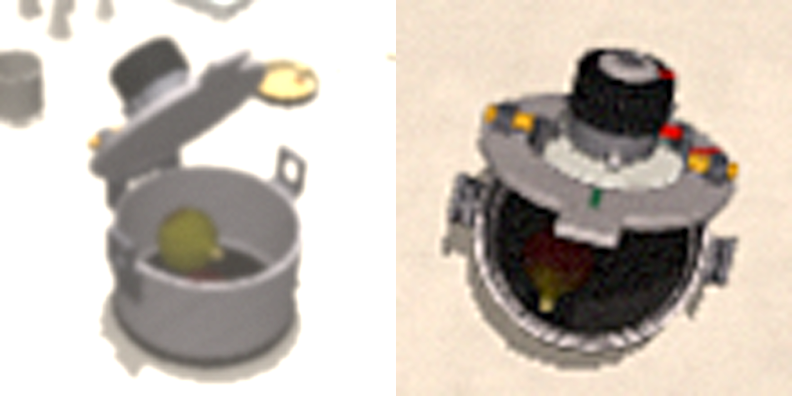

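```bash
cat > h.py <<'E'
import numpy as np
from workcell import robot
C={n:robot.calibration(n) for n in("side","top")}
def proj(n,X):
    c=C[n]; p=c["intrinsics"]@(c["R"]@X+c["t"]); return p[:2]/p[2]
def ray(n,uv,z):
    c=C[n]; d=c["R"].T@np.linalg.inv(c["intrinsics"])@np.array([*uv,1.]); o=-c["R"].T@c["t"]
    return o+d*(z-o[2])/d[2]
def lidpt(x,y,yaw,th,r,s,h): # r from hinge to front, s along pot y, h above hinge axis
    px=.082-r*np.cos(th)+h*np.sin(th); pz=.088+r*np.sin(th)+h*np.cos(th)
    return np.array([x+px*np.cos(yaw)-s*np.sin(yaw), y+px*np.sin(yaw)+s*np.cos(yaw), pz])
E
python3 - <<'E'
from h import *
from scipy.optimize import least_squares
print(ray("top",(259.2,208),.086),ray("side",(272.5,197.5),.086))
T=lambda u,v:(220+(u-396)/4.95,160+v/4.95)
S=lambda u,v:(215+u/3.6,135+v/3.6)
obs=[("top",T(623,65),(.082,0,.069)),("top",T(596,195),(.145,0,.007)),("top",T(586,238),(.185,0,.003)),("side",S(262,68),(.185,0,.003))]
pot=[("top",(259.2,208)),("side",(272.5,197.5))]
def f(p):
    r=[]
    for n,uv,q in obs: r+=list(proj(n,lidpt(*p,*q))-uv)
    for n,uv in pot: r+=list(proj(n,np.array([p[0],p[1],.086]))-uv)
    return r
s=least_squares(f,[.5,0,-.2,1.]); print(s.x,np.round(s.fun,1))
for n,uv in pot:print(ray(n,uv,.086))
p=s.x
for l in((.082,0,.069),(.147,0,.007)): print(lidpt(*p,*l))
print(lidpt(p[0],p[1],p[2],0,.147,0,.007),lidpt(p[0],p[1],p[2],0,.082,0,.007))
print(proj("top",lidpt(*p,.082,0,.007)))
import cv2
for n in C:
    im=cv2.imread(f"pics/{n}0.png")
    im=cv2.resize(im,None,fx=4,fy=4)
    def d(X,c): u=proj(n,X)*4+1.5; cv2.circle(im,tuple(int(v) for v in u),2,c,-1)
    for a in np.linspace(0,6.28,60):
        d(np.array([p[0]+.075*np.cos(a),p[1]+.075*np.sin(a),.086]),(255,0,0))
        d(lidpt(*p,.082+.078*np.cos(a),.078*np.sin(a),.007),(0,255,255))
        d(lidpt(*p,.082+.029*np.cos(a),.029*np.sin(a),.063),(255,0,255))
        d(lidpt(*p,.082+.036*np.cos(a),.036*np.sin(a),.027),(0,255,0))
    u=proj(n,np.array([p[0],p[1],.09]))*4
    x,y=int(u[0]),int(u[1]); cv2.imwrite(f"pics/o_{n}.png",im[max(y-290,0):y+200,x-200:x+200])
E
python3 -c "
import cv2,numpy as np
cv2.imwrite('pics/o.png',np.hstack([cv2.imread(f'pics/o_{n}.png') for n in('side','top')]))"
```

```text
[0.51085523 0.00537844 0.086     ] [0.51294922 0.01138715 0.086     ]
[ 0.51488398  0.00248196 -0.19408847  0.95480017] [-0.6 -0.  -0.   3.   0.5  3.  -4.9 -1.8  0.9 -1.3  1.3 -1.9]
[0.51085523 0.00537844 0.086     ]
[0.51294922 0.01138715 0.086     ]
[ 0.60411686 -0.01505792  0.19479452]
[0.51761269 0.00194559 0.21202555]
[0.45110443 0.01501865 0.095     ] [0.51488398 0.00248196 0.095     ]
[262.3406879 191.6546264]
```

View pics/o.png

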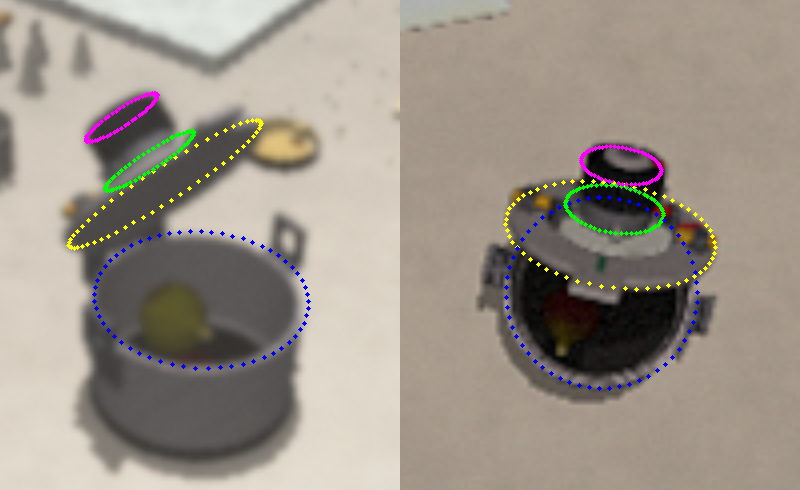

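Run:
```python
import cv2,numpy as np
for n,(x,y,w,h) in {"side":(225,140,85,100),"top":(225,160,70,75)}.items():
    a=cv2.imread(f"pics/{n}0.png")[y:y+h,x:x+w]
    a=np.clip(cv2.resize(a,None,fx=6,fy=6,interpolation=cv2.INTER_CUBIC)*1.4,0,255).astype('u1')
    for i in range(0,w,10):
        cv2.line(a,(i*6,0),(i*6,6),(0,0,255),1); cv2.putText(a,str(x+i),(i*6,18),0,.35,(0,0,255))
    for i in range(0,h,10):
        cv2.line(a,(0,i*6),(6,i*6),(0,0,255),1); cv2.putText(a,str(y+i),(8,i*6+4),0,.35,(0,0,255))
    cv2.imwrite(f"pics/g_{n}.png",a)
```

```text
(no output)
```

View pics/g_side.png

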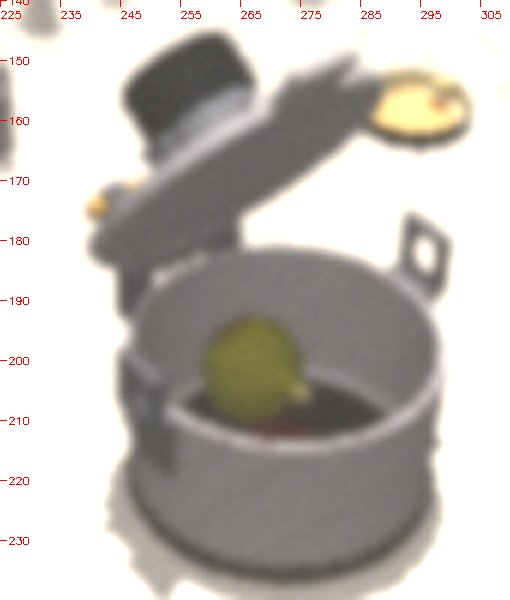

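View pics/g_top.png

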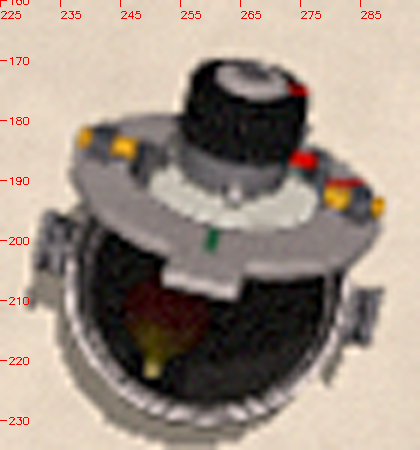

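```bash
cat > fit.py <<'E'
from h import *
from scipy.optimize import least_squares
A=np.linspace(0,2*np.pi,361)
def ext(P): return np.r_[P.min(0),P.max(0)]
def rim(n,p): return ext(np.array([proj(n,np.array([p[0]+.075*np.cos(a),p[1]+.075*np.sin(a),.086])) for a in A]))
def circ(n,p,r,h): return ext(np.array([proj(n,lidpt(*p,.082+r*np.cos(a),r*np.sin(a),h)) for a in A]))
def f(p):
    r=[]
    q=rim("side",p); r+=[q[0]-246.5,q[1]-181,q[2]-298.5,q[3]-215]
    q=rim("top",p); r+=[q[0]-235.9,q[2]-283,q[3]-230.7]
    q=circ("side",p,.029,.063); r+=[q[0]-245.7,q[1]-145.3]
    q=circ("side",p,.078,.003); r+=[q[0]-239.8]
    q=circ("top",p,.078,.007); r+=[q[0]-237,q[2]-288.8]
    r+=list(proj("top",lidpt(*p,.082,0,.069))-(267.6,173.6))
    r+=list(proj("top",lidpt(*p,.145,0,.007))-(260.2,199.9))
    r+=list(proj("top",lidpt(*p,.185,0,.005))-(258.6,207.3))
    return r
E
python3 - <<'E'
from fit import *
s=least_squares(f,[.51,0,-.2,1.],loss='soft_l1'); p=s.x; print(p,np.round(f(p),1))
for sd in(.018,-.018): print(proj("side",lidpt(*p,.185,sd,.007)))
print("pointer",[ (c,np.round(proj("top",lidpt(*p,.082+.036*np.cos(b),.036*np.sin(b),.027)),1)) for c in(0,.1,.2,.3) for b in (2.05-c,-(2.05-c))])
print("ax",lidpt(*p,.082,0,.007),"push",lidpt(*p,.147,0,.007))
print(lidpt(p[0],p[1],p[2],0,.147,0,.007))
E
```

```text
[ 0.51455025  0.00572531 -0.29659249  1.00526398] [-0.1 -0.9  1.5 -0.6 -0.7 -0.   0.2 -0.3 -1.5  0.4  0.  -0.2  0.2 -1.4
 -0.2  0.5 -0.9  0.3]
[273.25272371 150.72851538]
[284.49837719 146.38512357]
pointer [(0, array([254.8, 179.8])), (0, array([275.6, 185.4])), (0.1, array([254.2, 180.1])), (0.1, array([276., 186.])), (0.2, array([253.6, 180.5])), (0.2, array([276.3, 186.6])), (0.3, array([253.2, 180.9])), (0.3, array([276.4, 187.2]))]
ax [ 0.55659963 -0.00712526  0.16098394] push [0.52328919 0.00305463 0.21586366]
[0.45238828 0.02472241 0.095     ]
```

```bash
cat > go.py <<'E'
import sys
from h import *
from scipy.spatial.transform import Rotation as Ro
P=np.array([.51455,.00573,-.29659,1.005])
def rel(targets):
    """targets: list of (xyz, yaw of tool x axis, tool down)"""
    s=robot.read_state(); R0=Ro.from_rotvec(s["eef_rot"]); p0=np.array(s["tool_pos"])
    for xyz,yaw in targets:
        R=Ro.from_euler('z',yaw)*Ro.from_euler('x',np.pi)
        print(np.round(R0.inv().apply(np.array(xyz)-p0)*1000,1).tolist(), np.round((R0.inv()*R).as_rotvec(degrees=True),1).tolist())
def st():
    s=robot.read_state(); R=Ro.from_rotvec(s["eef_rot"]).as_matrix()
    print("t",s["time"],"p",np.round(s["tool_pos"],4),"yawx",np.round(np.arctan2(R[1,0],R[0,0]),3),"z",np.round(R[:,2],3),"F",np.round(s["force"],1),"w",round(s["gripper_width"],4),"q",np.round(s["joints"],3))
E
python3 - <<'E'
from go import *
st()
q=lidpt(*P,.147,0,.007); print(q)
rel([((.42,-.35,.30),-.3),((q[0],q[1],.28),-.297),((q[0]+.006,q[1],q[2]+.02),-.297)])
E
```

```text
t 0.1 p [ 0.2663 -0.6199  0.2307] yawx 0.406 z [-0.001  0.001 -1.   ] F [ 1.  -0.3  0.6] w 0.0853 q [ 1.015  0.427  0.074  1.607 -0.034  1.111 -0.067]
[0.52325667 0.00306921 0.21584443]
[247.7, -187.4, -69.1] [-0.1, 0.0, 40.4]
[482.0, -471.0, -48.8] [-0.1, 0.0, 40.3]
[487.5, -468.5, -4.7] [-0.1, 0.0, 40.3]
```

Run:
```python
from go import *
q=lidpt(*P,.147,0,.007)
rel([((.42,-.35,.30),2.0),((q[0],q[1],.28),2.84),((q[0]+.006,q[1],q[2]+.02),2.84)])
```

```text
[247.7, -187.4, -69.1] [-0.1, -0.0, -91.3]
[482.0, -471.0, -48.8] [-0.0, -0.1, -139.5]
[487.5, -468.5, -4.7] [-0.0, -0.1, -139.5]
```

{"op": "move_arm", "data": {"commands": [{"claw": 0, "dp": [40, -30, -50], "turn": [0, 0, -10]}, {"claw": 0, "dp": [80, -65, -65], "turn": [0, 0, -20]}, {"claw": 0, "dp": [120, -100, -65], "turn": [0, 0, -30]}, {"claw": 0, "dp": [160, -140, -65], "turn": [0, 0, -40]}, {"claw": 0, "dp": [200, -180, -65], "turn": [0, 0, -50]}, {"claw": 0, "dp": [240, -220, -65], "turn": [0, 0, -60]}, {"claw": 0, "dp": [280, -260, -65], "turn": [0, 0, -70]}, {"claw": 0, "dp": [320, -300, -60], "turn": [0, 0, -80]}, {"claw": 0, "dp": [360, -340, -60], "turn": [0, 0, -90]}, {"claw": 0, "dp": [400, -380, -55], "turn": [0, 0, -100]}, {"claw": 0, "dp": [440, -420, -50], "turn": [0, 0, -110]}, {"claw": 0, "dp": [465, -450, -50], "turn": [0, 0, -120]}, {"claw": 0, "dp": [480, -471, -50], "turn": [0, 0, -130]}, {"claw": 0, "dp": [482, -471, -50], "turn": [0, 0, -139]}, {"claw": 0, "dp": [482, -471, -50], "turn": [0, 0, -139]}, {"claw": 0, "dp": [482, -471, -50], "turn": [0, 0, -139]}]}}

```text
time: 2.1
tool_pos: [0.5232, 0.0024, 0.2812]
eef_rot: [-0.492, -3.103, 0.0]
force: [-0.1, -1.0, 0.9]
gripper_width: -0.0001
```

Run:
```python
from go import *
st()
c,s=np.cos(P[2]),np.sin(P[2]); T=[]
for th in [1.15,1.05,.95,.85,.75,.65,.55,.45,.36,.27,.19,.12,.06,.01,-.02]:
    q=lidpt(*P[:3],th,.150,0,.007)+np.array([c,s,0])*.011
    T.append((q,2.845))
rel(T)
```

```text
t 2.1 p [0.5232 0.0024 0.2812] yawx 2.827 z [-0. -0. -1.] F [-0.1 -1.   0.9] w -0.0001 q [ 0.438  0.184 -0.635  1.852  0.12   1.144  1.018]
[-28.8, 1.2, 53.4] [-0.0, -0.0, -1.0]
[-15.2, 1.0, 59.6] [-0.0, -0.0, -1.0]
[-2.2, 0.7, 67.1] [-0.0, -0.0, -1.0]
[10.0, 0.5, 75.9] [-0.0, -0.0, -1.0]
[21.2, 0.3, 85.8] [-0.0, -0.0, -1.0]
[31.4, 0.2, 96.8] [-0.0, -0.0, -1.0]
[40.5, -0.0, 108.8] [-0.0, -0.0, -1.0]
[48.3, -0.1, 121.7] [-0.0, -0.0, -1.0]
[54.1, -0.2, 133.8] [-0.0, -0.0, -1.0]
[58.9, -0.3, 146.4] [-0.0, -0.0, -1.0]
[62.2, -0.4, 158.0] [-0.0, -0.0, -1.0]
[64.3, -0.4, 168.3] [-0.0, -0.0, -1.0]
[65.5, -0.4, 177.2] [-0.0, -0.0, -1.0]
[66.1, -0.5, 184.7] [-0.0, -0.0, -1.0]
[66.3, -0.5, 189.2] [-0.0, -0.0, -1.0]
```

{"op": "move_arm", "data": {"commands": [{"claw": 0, "dp": [-15, 1, 25], "turn": [0, 0, 0]}, {"claw": 0, "dp": [-25, 1, 48], "turn": [0, 0, 0]}, {"claw": 0, "dp": [-15, 1, 60], "turn": [0, 0, 0]}, {"claw": 0, "dp": [-9, 1, 63], "turn": [0, 0, 0]}, {"claw": 0, "dp": [-2, 1, 67], "turn": [0, 0, 0]}, {"claw": 0, "dp": [4, 0, 71], "turn": [0, 0, 0]}, {"claw": 0, "dp": [10, 0, 76], "turn": [0, 0, 0]}, {"claw": 0, "dp": [16, 0, 81], "turn": [0, 0, 0]}, {"claw": 0, "dp": [21, 0, 86], "turn": [0, 0, 0]}]}}

```text
time: 3.22
tool_pos: [0.5029, 0.0093, 0.195]
eef_rot: [-0.485, -3.104, 0.0]
force: [-0.1, -1.0, 2.3]
gripper_width: -0.0002
```

Run:
```python
from go import *
import cv2
st()
a=cv2.cvtColor(robot.read_camera("side"),cv2.COLOR_RGB2BGR)[120:250,200:340]
cv2.imwrite("pics/s1.png",cv2.resize(a,None,fx=4,fy=4,interpolation=cv2.INTER_CUBIC))
```

```text
t 3.225 p [0.5029 0.0093 0.195 ] yawx 2.832 z [-0. -0. -1.] F [-0.1 -1.   2.3] w -0.0002 q [ 0.412  0.241 -0.635  1.992  0.174  0.961  0.951]
```

View pics/s1.png

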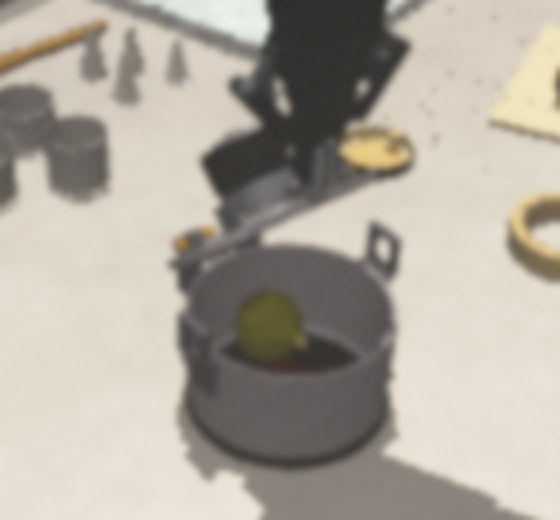

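The closed fingertips, at about (305,165) in the crop, are on the lid in front of the collar, and the lid is swinging down. I'll continue along the arc.

{"op": "move_arm", "data": {"commands": [{"claw": 0, "dp": [5, 0, 5], "turn": [0, 0, 0]}, {"claw": 0, "dp": [10, 0, 11], "turn": [0, 0, 0]}, {"claw": 0, "dp": [15, 0, 17], "turn": [0, 0, 0]}, {"claw": 0, "dp": [20, 0, 23], "turn": [0, 0, 0]}, {"claw": 0, "dp": [24, 0, 29], "turn": [0, 0, 0]}, {"claw": 0, "dp": [28, 0, 36], "turn": [0, 0, 0]}, {"claw": 0, "dp": [31, 0, 42], "turn": [0, 0, 0]}, {"claw": 0, "dp": [34, 0, 48], "turn": [0, 0, 0]}, {"claw": 0, "dp": [36, 0, 55], "turn": [0, 0, 0]}, {"claw": 0, "dp": [38, 0, 61], "turn": [0, 0, 0]}, {"claw": 0, "dp": [40, 0, 67], "turn": [0, 0, 0]}, {"claw": 0, "dp": [42, 0, 73], "turn": [0, 0, 0]}, {"claw": 0, "dp": [43, 0, 79], "turn": [0, 0, 0]}, {"claw": 0, "dp": [44, 0, 84], "turn": [0, 0, 0]}, {"claw": 0, "dp": [44, 0, 89], "turn": [0, 0, 0]}, {"claw": 0, "dp": [44, 0, 94], "turn": [0, 0, 0]}, {"claw": 0, "dp": [44, 0, 98], "turn": [0, 0, 0]}, {"claw": 0, "dp": [44, 0, 99], "turn": [0, 0, 0]}]}}

```text
time: 5.52
tool_pos: [0.4614, 0.0227, 0.0961]
eef_rot: [-0.485, -3.104, -0.0]
force: [0.2, 0.3, 0.8]
gripper_width: 0.0002
```

Run:
```python
from go import *
st()
```

```text
t 5.525 p [0.4614 0.0227 0.0961] yawx 2.832 z [-0.  0. -1.] F [0.2 0.3 0.8] w 0.0002 q [ 0.345  0.324 -0.611  2.162  0.277  0.731  0.811]
```

{"op": "move_arm", "data": {"commands": [{"claw": 0, "dp": [0, 0, 1.5], "turn": [0, 0, 0]}, {"claw": 0, "dp": [0, 0, 3], "turn": [0, 0, 0]}, {"claw": 0, "dp": [0, 0, 4], "turn": [0, 0, 0]}, {"claw": 0, "dp": [0, 0, 4], "turn": [0, 0, 0]}]}}

```text
time: 6.02
tool_pos: [0.4618, 0.0228, 0.0944]
eef_rot: [0.485, 3.103, -0.002]
force: [-20.3, -1.5, 58.2]
gripper_width: -0.0
```

Run:
```python
from go import *
st()
```

```text
t 6.025 p [0.4618 0.0228 0.0944] yawx 2.832 z [ 0.001 -0.002 -1.   ] F [-20.3  -1.5  58.2] w -0.0 q [ 0.341  0.326 -0.609  2.163  0.282  0.727  0.805]
```

The force has risen to 58 N at z = 0.0944, so the lid is seated. I'll back off and check with the cameras.

{"op": "move_arm", "data": {"commands": [{"claw": 0, "dp": [0, 0, -5], "turn": [0, 0, 0]}, {"claw": 0, "dp": [0, 0, -30], "turn": [0, 0, 0]}, {"claw": 0.3, "dp": [10, 0, -70], "turn": [0, 0, 0]}, {"claw": 1, "dp": [30, 0, -120], "turn": [0, 0, 0]}, {"claw": 1, "dp": [60, -60, -150], "turn": [0, 0, 0]}, {"claw": 1, "dp": [60, -120, -150], "turn": [0, 0, 0]}, {"claw": 1, "dp": [60, -160, -150], "turn": [0, 0, 0]}, {"claw": 1, "dp": [60, -160, -150], "turn": [0, 0, 0]}]}}

```text
time: 7.02
tool_pos: [0.3544, -0.114, 0.2426]
eef_rot: [0.492, 3.102, -0.001]
force: [0.2, 1.2, -0.5]
gripper_width: 0.0856
```

Run:
```python
from go import *
import cv2
st()
for n,(x,y,w,h) in {"side":(225,145,85,100),"top":(225,160,70,75)}.items():
    im=cv2.cvtColor(robot.read_camera(n),cv2.COLOR_RGB2BGR); cv2.imwrite(f"pics/{n}2.png",im)
    a=im[y:y+h,x:x+w]
    a=np.clip(cv2.resize(a,None,fx=6,fy=6,interpolation=cv2.INTER_CUBIC)*1.4,0,255).astype('u1')
    for i in range(0,w,10): cv2.putText(a,str(x+i),(i*6,10),0,.35,(0,0,255))
    for i in range(0,h,10): cv2.putText(a,str(y+i),(0,i*6+4),0,.35,(0,0,255))
    cv2.imwrite(f"pics/g2_{n}.png",a)
```

```text
t 7.025 p [ 0.3544 -0.114   0.2426] yawx 2.827 z [ 0.    -0.001 -1.   ] F [ 0.2  1.2 -0.5] w 0.0856 q [ 0.67  -0.081 -0.494  2.188 -0.044  1.025  1.456]
```

View pics/g2_side.png

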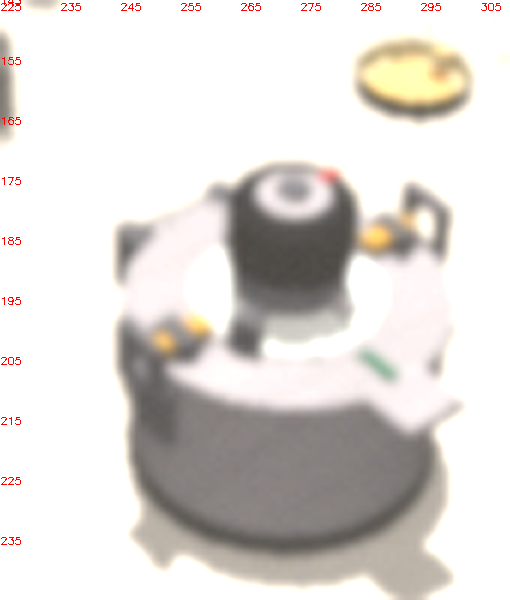

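View pics/g2_top.png

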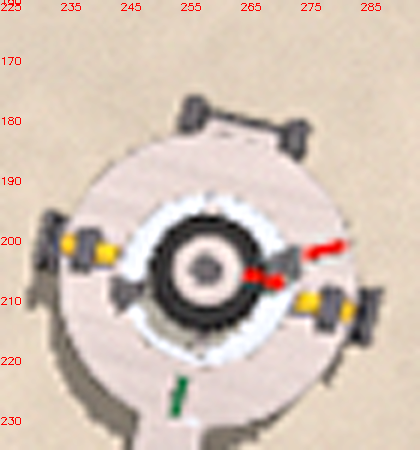

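The lid is now level on the pot. In the top view the neck centre is at about (259.3,204.6), the red pointer points right at (270,206) and the green mark is at (255,226). In the side view the neck top is at about (274,177). Next I'll locate the collar axis.

Run:
```python
from go import *
n=ray("top",(259.3,204.6),.157);r=ray("top",(259.6,205.4),.151);s=ray("side",(274,177),.157)
print(n,r,s)
g=ray("top",(255.1,226.1),.095); pt=ray("top",(271.5,207.3),.115); print(g,pt)
ax=(n+r)/2
print("yaw",np.arctan2(*(ax-g)[1::-1]), "ptr",np.arctan2(*(pt-ax)[1::-1]))
q=np.array([.513,.005,0])
rel([((.513,.005,.25),2.5),((.513,.005,.122),2.5)])
```

```text
[0.51651457 0.00486558 0.157     ] [0.51453339 0.00403778 0.151     ] [0.51229168 0.01084867 0.157     ]
[0.45454854 0.01980958 0.095     ] [ 0.51009923 -0.03225108  0.115     ]
yaw -0.24673819241254563 ptr -1.7175361770203659
[-114.3, 159.0, -7.5] [0.0, 0.0, 19.0]
[-114.2, 159.0, 120.5] [0.0, 0.0, 19.0]
```

Run:
```python
from go import *
rel([((.514,.0065,.25),2.5),((.514,.0065,.123),2.5)])
```

```text
[-114.8, 160.7, -7.5] [0.0, 0.0, 19.0]
[-114.7, 160.7, 119.5] [0.0, 0.0, 19.0]
```

{"op": "move_arm", "data": {"commands": [{"claw": 1, "dp": [-40, 55, -8], "turn": [0, 0, 9]}, {"claw": 1, "dp": [-80, 110, -8], "turn": [0, 0, 19]}, {"claw": 1, "dp": [-114, 157, -8], "turn": [0, 0, 19]}, {"claw": 1, "dp": [-114.5, 157.5, 0], "turn": [0, 0, 19]}, {"claw": 1, "dp": [-114.5, 157.5, 0], "turn": [0, 0, 19]}, {"claw": 1, "dp": [-114.5, 157.5, 0], "turn": [0, 0, 19]}]}}

```text
time: 7.88
tool_pos: [0.5122, 0.0044, 0.2421]
eef_rot: [-0.988, -2.981, -0.0]
force: [0.8, -0.2, -0.2]
gripper_width: 0.0853
```

Run:
```python
from go import *
st()
rel([((.514,.0065,.123),2.5)])
```

```text
t 7.875 p [0.5122 0.0044 0.2421] yawx 2.502 z [-0.001  0.    -1.   ] F [ 0.8 -0.2 -0.2] w 0.0853 q [ 0.458  0.208 -0.667  1.92   0.146  1.063  0.661]
[-0.3, 2.8, 119.1] [-0.0, -0.1, 0.1]
```

{"op": "move_arm", "data": {"commands": [{"claw": 1, "dp": [0, 2.5, 40], "turn": [0, 0, 0]}, {"claw": 1, "dp": [0, 2.5, 70], "turn": [0, 0, 0]}, {"claw": 1, "dp": [0, 2.5, 90], "turn": [0, 0, 0]}, {"claw": 1, "dp": [0, 2.5, 105], "turn": [0, 0, 0]}, {"claw": 1, "dp": [0, 2.5, 119], "turn": [0, 0, 0]}, {"claw": 1, "dp": [0, 2.5, 119], "turn": [0, 0, 0]}]}}

```text
time: 8.62
tool_pos: [0.5137, 0.0056, 0.1228]
eef_rot: [-0.99, -2.98, 0.0]
force: [-0.5, -0.3, -0.3]
gripper_width: 0.0853
```

Run:
```python
from go import *
st()
import cv2
for n,(x,y,w,h) in {"side":(205,110,120,120)}.items():
    a=cv2.cvtColor(robot.read_camera(n),cv2.COLOR_RGB2BGR)[y:y+h,x:x+w]
    a=np.clip(cv2.resize(a,None,fx=5,fy=5,interpolation=cv2.INTER_CUBIC)*1.3,0,255).astype('u1')
    cv2.imwrite(f"pics/g3_{n}.png",a)
```

```text
t 8.625 p [0.5137 0.0056 0.1228] yawx 2.5 z [-0.001  0.    -1.   ] F [-0.5 -0.3 -0.3] w 0.0853 q [ 0.391  0.362 -0.625  2.033  0.284  0.832  0.532]
```

View pics/g3_side.png

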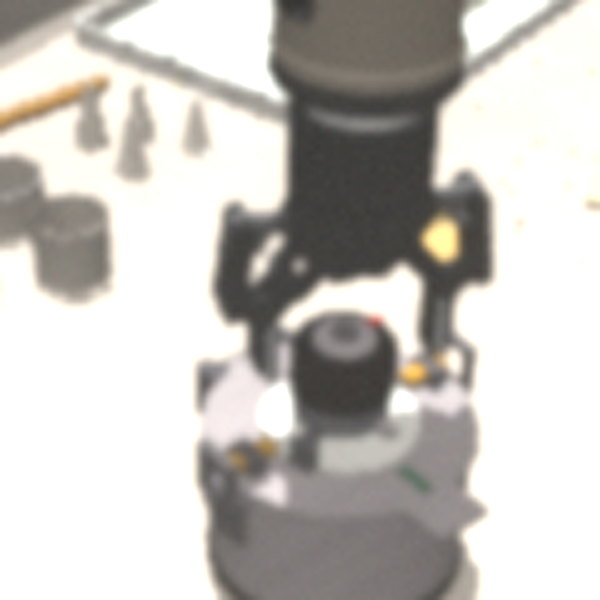

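The ring, at about (345,370) in the crop, sits centred between the open fingers, so I'll close on it.

{"op": "move_arm", "data": {"commands": [{"claw": 0.4, "dp": [0, 0, 0], "turn": [0, 0, 0]}, {"claw": 0.2, "dp": [0, 0, 0], "turn": [0, 0, 0]}, {"claw": 0, "dp": [0, 0, 0], "turn": [0, 0, 0]}, {"claw": 0, "dp": [0, 0, 0], "turn": [0, 0, 0]}, {"claw": 0, "dp": [0, 0, 0], "turn": [0, 0, 0]}]}}

```text
time: 9.3
tool_pos: [0.5153, 0.0066, 0.1244]
eef_rot: [0.989, 2.98, 0.003]
force: [2.7, 4.3, 4.6]
gripper_width: 0.0565
```

Run:
```python
from go import *
st(); print(robot.read_state()["ft_torque"])
```

```text
t 9.3 p [0.5153 0.0066 0.1244] yawx 2.501 z [ 0.003  0.001 -1.   ] F [2.7 4.3 4.6] w 0.0565 q [ 0.391  0.36  -0.626  2.031  0.283  0.831  0.533]
[ 0.74636978 -0.33093668 -0.02342221]
```

{"op": "move_arm", "data": {"commands": [{"claw": 0, "dp": [0, 2, 2], "turn": [0, 0, 0]}, {"claw": 0, "dp": [0, 2, 4], "turn": [0, 0, 0]}, {"claw": 0, "dp": [0, 2, 6], "turn": [0, 0, 0]}, {"claw": 0, "dp": [0, 2, 7.5], "turn": [0, 0, 0]}, {"claw": 0, "dp": [0, 2, 7.5], "turn": [0, 0, 0]}]}}

```text
time: 9.93
tool_pos: [0.5157, 0.0068, 0.1175]
eef_rot: [0.99, 2.98, -0.002]
force: [-9.0, -3.3, 27.5]
gripper_width: 0.0563
```

Run:
```python
from go import *
st(); print(robot.read_state()["ft_torque"])
```

```text
t 9.925 p [0.5157 0.0068 0.1175] yawx 2.5 z [ 0.001 -0.002 -1.   ] F [-9.  -3.3 27.5] w 0.0563 q [ 0.383  0.372 -0.621  2.035  0.295  0.821  0.52 ]
[-1.2370723   2.30246601 -0.00581389]
```

{"op": "move_arm", "data": {"commands": [{"claw": 0, "dp": [0, 0, -0.5], "turn": [0, 0, 7]}, {"claw": 0, "dp": [0, 0, -0.5], "turn": [0, 0, 14]}, {"claw": 0, "dp": [0, 0, -0.5], "turn": [0, 0, 21]}, {"claw": 0, "dp": [0, 0, -0.5], "turn": [0, 0, 28]}, {"claw": 0, "dp": [0, 0, -0.5], "turn": [0, 0, 35]}, {"claw": 0, "dp": [0, 0, -0.5], "turn": [0, 0, 42]}, {"claw": 0, "dp": [0, 0, -0.5], "turn": [0, 0, 49]}, {"claw": 0, "dp": [0, 0, -0.5], "turn": [0, 0, 56]}, {"claw": 0, "dp": [0, 0, -0.5], "turn": [0, 0, 56]}]}}

```text
time: 11.05
tool_pos: [0.5153, 0.0076, 0.1176]
eef_rot: [2.276, 2.165, 0.0]
force: [-7.3, 0.4, 20.6]
gripper_width: 0.0563
```

```bash
cat > look.py <<'E'
from go import *
import cv2,sys
st(); print(robot.read_state()["ft_torque"])
o=[]
for n,(x,y,w,h) in {"side":(225,140,80,100),"top":(220,155,80,100)}.items():
    a=cv2.cvtColor(robot.read_camera(n),cv2.COLOR_RGB2BGR)[y:y+h,x:x+w]
    o.append(np.clip(cv2.resize(a,None,fx=5,fy=5,interpolation=cv2.INTER_CUBIC)*1.3,0,255).astype('u1'))
cv2.imwrite(f"pics/{sys.argv[1]}.png",np.hstack(o))
E
python3 look.py l4
```

```text
t 11.05 p [0.5153 0.0076 0.1176] yawx 1.521 z [ 0. -0. -1.] F [-7.3  0.4 20.6] w 0.0563 q [ 0.213  0.337 -0.417  2.044  0.189  0.796 -0.365]
[ 0.24948235  2.38525769 -0.04775506]
```

View pics/l4.png

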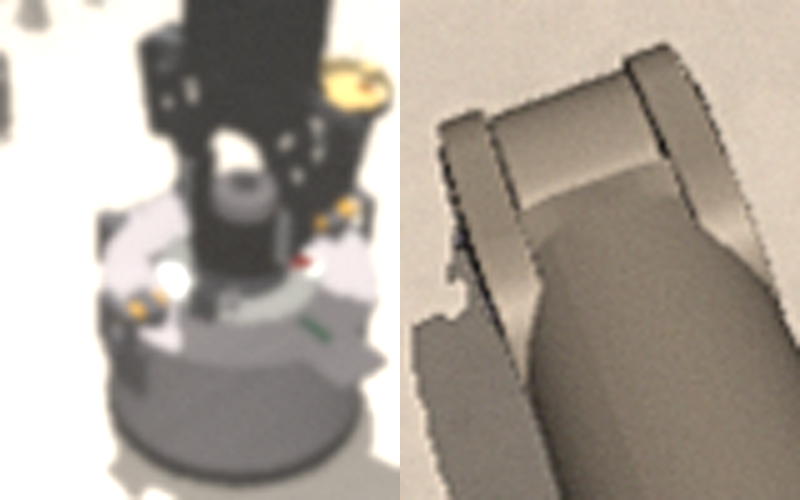

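The collar is turning with the grip. The red pointer is now at (300,262) in the crop, moving toward the green mark at (315,330). I'll continue.

Run:
```python
from go import *
p=ray("side",(285,192.4),.108); d=p-np.array([.5145,.0065,0]); print(p,np.hypot(d[0],d[1]),np.arctan2(d[1],d[0]))
```

```text
[ 0.48407441 -0.00542113  0.108     ] 0.03267766681472515 -2.768164152809719
```

{"op": "move_arm", "data": {"commands": [{"claw": 0, "dp": [0, 0, 0], "turn": [0, 0, 7]}, {"claw": 0, "dp": [0, 0, 0], "turn": [0, 0, 14]}, {"claw": 0, "dp": [0, 0, 0], "turn": [0, 0, 21]}, {"claw": 0, "dp": [0, 0, 0], "turn": [0, 0, 28]}, {"claw": 0, "dp": [0, 0, 0], "turn": [0, 0, 35]}, {"claw": 0, "dp": [0, 0, 0], "turn": [0, 0, 41]}, {"claw": 0, "dp": [0, 0, 0], "turn": [0, 0, 45]}, {"claw": 0, "dp": [0, 0, 0], "turn": [0, 0, 45]}]}}

```text
time: 12.15
tool_pos: [0.5157, 0.0082, 0.1176]
eef_rot: [-2.931, -1.131, -0.002]
force: [-5.0, 3.4, 18.1]
gripper_width: 0.0561
```

```bash
python3 look.py l5
```

```text
t 12.15 p [0.5157 0.0082 0.1176] yawx 0.737 z [ 0.001  0.001 -1.   ] F [-5.   3.4 18.1] w 0.0561 q [ 0.08   0.321 -0.259  2.052  0.114  0.781 -1.082]
[ 1.29093958  1.6838259  -0.05540892]
```

View pics/l5.png

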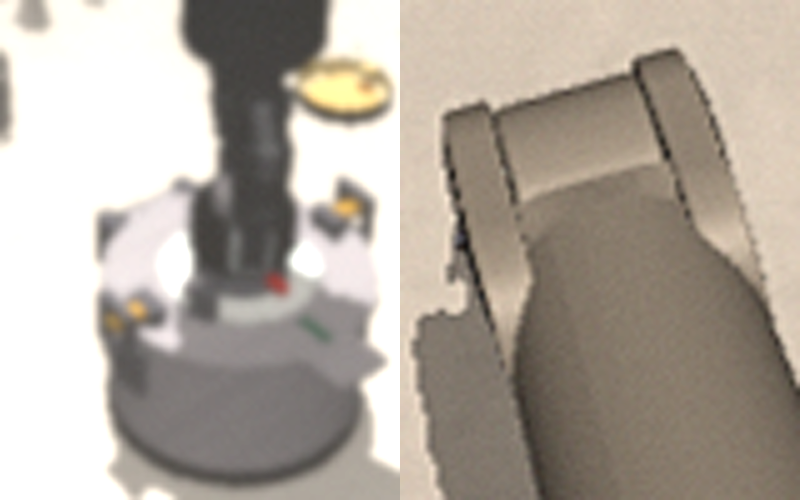

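Run:
```python
from go import *
ax=np.array([.5145,.0065,0])
for uv,z in(((280.4,196.6),.108),((288,205.8),.095)):
    p=ray("side",uv,z); d=p-ax; print(p,np.hypot(d[0],d[1]),np.arctan2(d[1],d[0]))
```

```text
[0.48395232 0.01736034 0.108     ] 0.032420790418257024 2.8000078477736685
[0.45453991 0.02333706 0.095     ] 0.06227920425798717 2.8678382087026444
```

The pointer bearing is 2.80 and the mark bearing is 2.87, so the collar is at or just past the mark. I'll let it spring up.

{"op": "move_arm", "data": {"commands": [{"claw": 0, "dp": [0, 0, -2], "turn": [0, 0, 0]}, {"claw": 0, "dp": [0, 0, -4], "turn": [0, 0, 0]}, {"claw": 0, "dp": [0, 0, -6], "turn": [0, 0, 0]}, {"claw": 0, "dp": [0, 0, -6.5], "turn": [0, 0, 0]}, {"claw": 0, "dp": [0, 0, -6.5], "turn": [0, 0, 0]}]}}

```text
time: 12.88
tool_pos: [0.5155, 0.0081, 0.1236]
eef_rot: [-2.93, -1.133, -0.001]
force: [-2.4, 4.1, 4.4]
gripper_width: 0.0565
```

```bash
python3 look.py l6
```

```text
t 12.875 p [0.5155 0.0081 0.1236] yawx 0.738 z [ 0.001  0.001 -1.   ] F [-2.4  4.1  4.4] w 0.0565 q [ 0.082  0.312 -0.261  2.047  0.11   0.794 -1.077]
[ 1.36101427  0.83229006 -0.0518389 ]
```

View pics/l6.png

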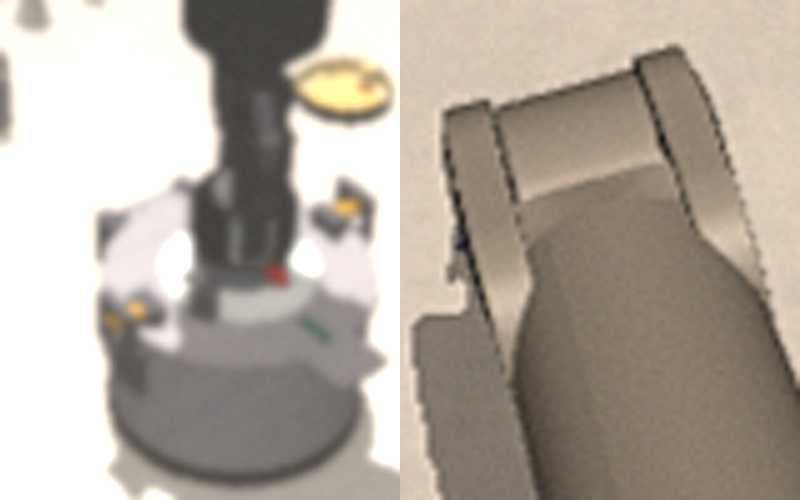

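The collar has come up with the fingers: TCP 0.1236, the force still shows the spring pushing up at about 4.4 N, and the pointer has risen to (278,276). I'll open and retreat.

{"op": "move_arm", "data": {"commands": [{"claw": 0.85, "dp": [0, 0, 0], "turn": [0, 0, 0]}, {"claw": 1, "dp": [0, 0, 0], "turn": [0, 0, 0]}, {"claw": 1, "dp": [0, 0, 0], "turn": [0, 0, 0]}, {"claw": 1, "dp": [0, 0, 0], "turn": [0, 0, 0]}, {"claw": 1, "dp": [0, 0, -20], "turn": [0, 0, 0]}, {"claw": 1, "dp": [0, 0, -60], "turn": [0, 0, 0]}, {"claw": 1, "dp": [0, 0, -110], "turn": [0, 0, 0]}, {"claw": 1, "dp": [40, 40, -140], "turn": [0, 0, 0]}, {"claw": 1, "dp": [60, 90, -140], "turn": [0, 0, 0]}, {"claw": 1, "dp": [60, 140, -140], "turn": [0, 0, 0]}, {"claw": 1, "dp": [60, 180, -140], "turn": [0, 0, 0]}, {"claw": 1, "dp": [60, 200, -140], "turn": [0, 0, 0]}, {"claw": 1, "dp": [60, 200, -140], "turn": [0, 0, 0]}, {"claw": 1, "dp": [60, 200, -140], "turn": [0, 0, 0]}]}}

```text
time: 14.72
tool_pos: [0.6938, -0.0997, 0.2626]
eef_rot: [-2.93, -1.133, 0.0]
force: [-0.7, 0.1, -0.3]
gripper_width: 0.0854
```

```bash
python3 look.py l7
```

```text
t 14.725 p [ 0.6938 -0.0997  0.2626] yawx 0.738 z [-0.  0. -1.] F [-0.7  0.1 -0.3] w 0.0854 q [ 0.19   0.455 -0.197  1.492  0.092  1.205 -0.854]
[-0.02337013 -0.00986072  0.07269504]
```

View pics/l7.png

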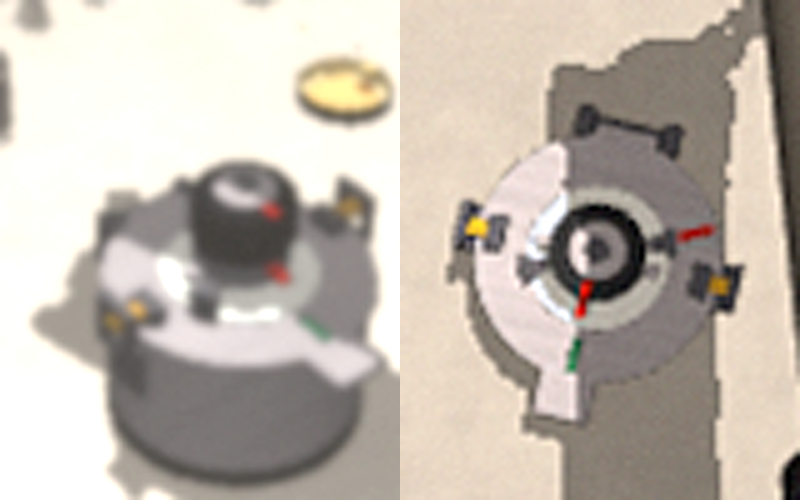

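The lid is shut and the pointer at (582,305) lines up with the green bar at (574,355). The neck top in the side view is back at (274,176.8), against (274,177) before pressing, so the collar is fully up. I'll check the bystanders quickly and sign off.

Run:
```python
from workcell import robot
import cv2,numpy as np
b=cv2.cvtColor(robot.read_camera("top"),cv2.COLOR_RGB2BGR); a=cv2.imread("pics/top0.png")
for n,(u,v) in dict(bowl=(161,191),timer=(164,230),tape=(349,230),cap=(350,170)).items():
    t=a[v-18:v+18,u-18:u+18]; m=cv2.matchTemplate(b[v-30:v+30,u-30:u+30],t,cv2.TM_CCOEFF_NORMED); _,s,_,l=cv2.minMaxLoc(m); print(n,l[0]-12,l[1]-12,round(s,3))
print(robot.read_state()["force"]); robot.sign_off()
```

```text
bowl 0 0 0.998
timer 0 0 0.993
tape 9 -1 0.123
cap 0 0 0.221
[-0.26947988 -0.87339268  0.21195306]
the job is handed in; nothing more can be done
```

I shut the lid with closed fingertips along its arc. I then gripped the collar, pressed it down about 7 mm and turned it about 101° clockwise under the gates. After letting it spring up, I opened the gripper and backed away. The job was handed in at about 15 s; signing off gives no verdict.

**Last checks:**
- **Lid:** level and shut in both views. Pressing it home briefly reached about 58 N at the fingertips, more than the 3 to 5 N suggested.
- **Collar angle:** the red pointer lines up with the green mark. From the side view I measured a pointer bearing of 2.80 rad and a mark bearing of 2.87 rad. That puts it 0.07 rad past the mark, 0.02 more than the hard stop allows, so the estimate is that much off.
- **Collar height:** the neck top is back at the same side-view pixel as before pressing, so it sprang fully up.
- **Robot:** clear of everything, with the force reading near zero.
- **Bystanders:** the bowl and timer showed no shift. The image match for the tape roll and jar cap was poor (scores 0.12 and 0.22), so it confirms nothing for them. I think the arm and its shadow covered them. The cap looks unmoved in the side view; the tape roll was not confirmed, though I made no low moves near it.

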